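# Slide a food tub home in the labelling guide

## Robot

A 7-joint arm with a two-finger parallel gripper is mounted at the origin on a cart in front of the work surface, level with it; the furniture and walls round the work are solid. World frame = base frame: x ahead of the robot, y to its left, z up, the work surface at z = 0. Lengths are in m, angles in rad, forces in N, time in s.
With the tool pointing down it reaches from about 0.425 to 0.95 m from the base axis. Payload 4.7 kg.
Tool frame: the origin (TCP) lies between the finger pads; the fingertips stand 8 mm ahead of it and the grasp point (between the pads) lies 11 mm behind it; z points along the fingers, y is the direction in which the jaws open and shut (so a half turn about z gives the same grasp; the last joint's range is limited). The gripper opens to 85 mm and grips with 20 to 120 N. Pads are 22 mm wide; open, the fingers measure 114 mm over their backs; the gripper's body (76 mm by 85 mm) begins 54 mm behind the grasp point. The pads swing forward as they close: fully open they stand 13 mm farther back than shut.
Start: joints at [1.192, 0.469, -0.049, 1.532, 0.024, 1.141, -0.082], TCP at [0.231, -0.634, 0.239] pointing down, gripper open.
Joint ranges: [-2.59, 2.59], [-0.33, 1.99], [-1.39, 1.29], [0.1, 2.45], [-1.04, 4.18], [0.21, 1.99], [-2.66, 2.66]. Speed limits (rad/s): [2.57, 2.57, 3.14, 3.14, 3.14, 3.14, 3.14].

## Interface

Orientations are given as a rotation vector (axis times angle).
In Python, from rig import manip, read_camera, camera_info, ticket gives the robot as it stands. The module is installed in compiled form; this text tells all that it offers.
- The arm moves only by the tool servo_tool, never from a script. Its argument "moves" is text: rows parted by semicolons, each of 6 numbers parted by spaces: the shift along the tool's x, y, z in cm, then the turn, a rotation vector about the tool's x, y, z in degrees. A call has 1 to 5 rows; each row is the pose to reach, as a shift and turn from the pose commanded when the call began, along the tool's axes at that moment; what a row does not reach only later rows make up. A row lasts 1/10 s, in which the tool goes at most 50 mm and 8.59 degrees, less where a joint would pass 70% of its speed; a pose out of reach is approached as far as the arm can. A call with a gripper value outside its range is refused whole. "grip" is the finger opening in cm, from 0 to 8.54, set as the call begins (left out, the last holds). The fingers move at their own pace and stop on an object; "newtons" is the grip in N (left out, the last holds). Time passes only in rows, so rows that repeat a pose let the fingers close. It gives the time, the measured TCP pose, the force and the opening at its end, in the units of the state.
- manip.state(): the state, without advancing time (a new reading comes with each control period).
- read_camera(name): name is "scene" or "top"; returns the picture (384x512x3 uint8, red, green, blue); there is no depth.
- camera_info(name): a dict with "K" (3x3 intrinsics, pixels), "rvec" (rotation vector, rad) and "tvec" (3), from world to camera coordinates, as OpenCV has them. Camera axes: x right, y down, z forward; pixel columns grow to the right and rows downward; lengths in m; the calibration is good to about 2 mm. A picture is of the moment at which its call begins. camera_info takes no time and is no camera call.
- ticket.hand_in(): hands the job in, once; it reports no verdict.
The state is a dict: "time": time; "joints": joint angles; "qvel": joint speeds; "joint_efforts": joint torques, N m; "tcp_pos": TCP position; "tool_rot": TCP orientation; "ft_force": force on the tool from outside, world axes, zero at the start; "ft_torque": the same for the moment, N m; "opening": opening from 0.0 (shut) to 1.0 (fully open).
Only numpy, scipy, OpenCV 4.12 (cv2) and the standard library are available. Lean on these libraries where they do the work, as an engineer would, in place of code of your own. Each camera call takes 0.05 s, during which the arm holds its last target. There are 200 camera calls.

## Task

Slide the closed food tub along the worktop into the mouth of the labelling guide and push it home, gently and kept flat on the worktop, until both orange spring gates have snapped out behind it and it stays held against the sprung stop by itself. How deep the stop frame is set is not known beforehand, so feel for it and do not ram the tub. Do not disturb the kitchen timer, the salt jar or the small label roll.

Things in the scene. Friction and masses are not known exactly. Their poses are not given: they have to be found in the camera images.
- food_tub: Closed food tub, white lid, 104 x 149 x 60 mm, about 0.4 kg, too wide to grasp: push it. Origin at the centre of its underside, z up, y along its long side (149 mm), x across; either short end may go in first. Widest at the lid edge, 51 mm above the worktop; walls taper in below it; corners rounded.
- guide_rails: Aluminium guide, fixed on the worktop, no floor. Origin on the worktop, mid-throat; x points into the channel (push so), z up. Rails 44 to 64 mm high up guide the lid edge: channel 109 mm wide from x = 0 to 0.276 m; before it they flare 23 degrees each to a mouth 191 mm wide at x = -0.097; feet reach y = +-0.12. A seated tub's centre is at x = 0.10 to 0.15, by the stop frame's hidden setting.
- stop_plate (a joint): White sprung plate at the far end of the blue stop frame in the channel, 11 to 61 mm above the worktop. Value: how far it is pressed along the guide's x (m); 0 relaxed, hard end 0.014. Takes 3 N to start, 7 N at the end, plus the tub's sliding friction (2 to 4 N). Must be pushed to about 0.010 or further for the gates to snap out behind the tub; let go, the tub comes back to about 0.006.
- gate_left (a joint): Orange spring gate of the blue stop frame on the guide's +y side: a leaf 41 mm long, 14 to 36 mm above the worktop, on an upright pivot, pointing inward at 40 degrees along the guide's x. Value (rad): 0 = sprung out, tip 30 mm from the channel's middle; grows to 0.3 to 0.5 as the passing tub folds it aside (about 1 N). Sprung out behind the tub it bars its way back.
- gate_right (a joint): The same gate on the guide's -y side, mirrored; 0 = sprung out, grows as it is folded.
- kitchen_timer: White kitchen timer standing on its edge, 21 x 68 x 66 mm, loose, beside the guide; origin at the centre of its underside. Leave alone.
- salt_jar: Salt jar with red cap, 47 mm across, 97 mm tall, loose; origin at the centre of its underside. Leave alone.
- small_roll: Small roll of label paper standing flat, 54 mm across, 32 mm high, loose; origin at the centre of its underside. Leave alone.

How it is judged:
On the way:
1. the tub, on its way in, has folded both orange gates aside (value of joint each of gate_left, gate_right above 0.2 rad), for 0.1 s.
At the end, for the whole second after the job is handed in: Tub at rest flat on the worktop (under 5 mm high, tilt < 0.05 rad), in the channel over 0.09 m past the throat, within 6 mm of its middle line and 0.07 rad of square; both gates sprung out behind it (< 0.15 rad); stop plate still pressed back over 3 mm (value of joint each of gate_left, gate_right below 0.15 rad and value of joint stop_plate above 0.003 m and y of food_tub in the frame of guide_rails between -0.006 and 0.006 m and x of food_tub in the frame of guide_rails above 0.09 m and angle between the y axis of food_tub and the x axis of guide_rails, either way round below 0.07 rad and angle between food_tub's own z axis and vertical below 0.05 rad and height (world z) of food_tub below 0.005 m and linear speed of food_tub below 0.01 m/s); the robot touches nothing.
It fails at once if the robot presses on the tub with more than 45 N (rammed) (contact force between food_tub and the arm above 45 N).
It fails at once if the fingers press on the tub with more than 45 N (rammed) (contact force between food_tub and the fingers above 45 N).
It fails at once if the tub is lifted or tipped off the worktop (height (world z) of food_tub above 0.02 m or angle between food_tub's own z axis and vertical above 0.25 rad).
It fails at once if the timer, the salt jar or the small label roll is disturbed (moved over 20 mm) (distance of any of kitchen_timer, salt_jar, small_roll from where it was at the start of the episode above 0.02 m).
It also fails if it takes over 48 s, if anything falls off the work surface, if the arm or the gripper's body presses on something with over 40 N, if the wrist force passes 120 N, or if a joint passes its speed limit or range.

## Working session

There is one attempt and no reset: what is moved stays moved. The work goes in short steps, Python scripts to look and compute and a tool call to move; the robot and the scene stay as the last step left them, time stands still between calls to the robot, and variables do not carry over. Pictures are saved under pics/ and viewed, about 8 in all and at most 12, crops included, and the job is handed in when it is done.

Besides the shell and the picture viewer there is one more tool, called after "Call:" by a JSON object that holds its "api" and its "payload". servo_tool: Moves the arm, as the interface text tells. Its arguments: {"type":"object","properties":{"moves":{"type":"string"},"grip":{"type":"number"},"newtons":{"type":"number"}},"required":["moves"]}

```bash
mkdir -p pics; cat > h.py <<'E'
import numpy as np, cv2
from rig import manip, read_camera, camera_info, ticket
def cam(n):
    c=camera_info(n); R=cv2.Rodrigues(np.array(c["rvec"],float))[0]; return np.array(c["K"],float),R,np.array(c["tvec"],float).ravel()
def ray(n,uv,z):
    K,R,t=cam(n); C=-R.T@t
    d=(np.linalg.inv(K)@np.c_[np.atleast_2d(uv),np.ones(len(np.atleast_2d(uv)))].T).T@R
    return C+d*((z-C[2])/d[:,2])[:,None]
def proj(n,P):
    K,R,t=cam(n); p=(R@np.atleast_2d(P).T).T+t; p=p@K.T; return p[:,:2]/p[:,2:]
E
python3 - <<'E'
from h import *
for n in("scene","top"):
    im=read_camera(n); cv2.imwrite(f"pics/{n}0.png",cv2.resize(im[...,::-1],None,fx=1.5,fy=1.5)); np.save(f"{n}0.npy",im)
    K,R,t=cam(n); print(n,K.round(1).tolist(),(-R.T@t).round(3),R.round(2).tolist())
s=manip.state(); print({k:np.round(v,3) for k,v in s.items()})
E
```

```text
scene [[401.1, 0.0, 259.0], [0.0, 401.1, 188.9], [0.0, 0.0, 1.0]] [0.196 0.616 0.68 ] [[-0.84, -0.54, -0.01], [-0.36, 0.58, -0.73], [0.4, -0.61, -0.68]]
top [[365.0, 0.0, 255.8], [0.0, 365.0, 194.3], [0.0, 0.0, 1.0]] [0.422 0.036 0.878] [[-0.01, -1.0, -0.01], [-0.99, 0.01, -0.17], [0.17, 0.01, -0.99]]
{'time': np.float64(0.1), 'joints': array([ 1.192,  0.469, -0.049,  1.534,  0.024,  1.141, -0.082]), 'qvel': array([-0.001, -0.003,  0.   , -0.003,  0.   , -0.   ,  0.   ]), 'joint_efforts': array([ 1.0000e-03, -5.1151e+01, -4.7000e-02, -2.3839e+01,  1.1000e-02,
        4.0000e-03,  0.0000e+00]), 'tcp_pos': array([ 0.231, -0.634,  0.238]), 'tool_rot': array([-3.092e+00, -5.460e-01,  1.000e-03]), 'ft_force': array([-0.17 ,  0.248,  0.284]), 'ft_torque': array([0.011, 0.008, 0.005]), 'opening': np.float64(1.0)}
```

View pics/top0.png

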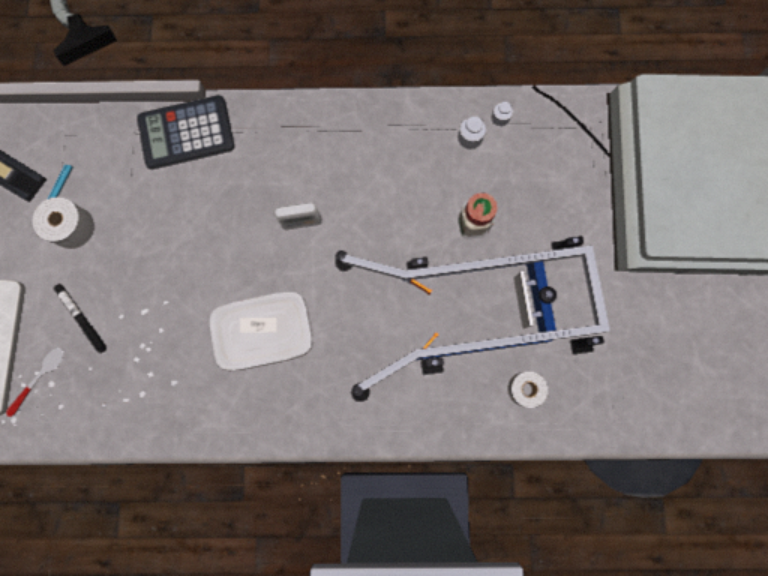

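View pics/scene0.png

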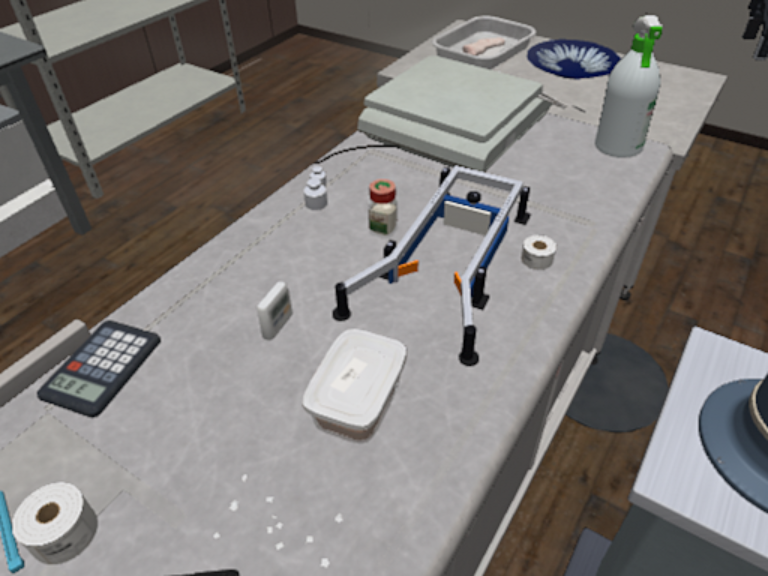

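Top view (1.5x): tub centred about (260,331), guide throat between (407,274) and (422,352), running right to (600,330). The stop plate is at (527,298), jar at (480,212), timer at (296,213), roll at (529,389). The scene view agrees.

```bash
python3 - <<'E'
from h import *
im=np.load("top0.npy"); hsv=cv2.cvtColor(im,cv2.COLOR_RGB2HSV)
def show(m,n): print(n,m.sum())
V=hsv[...,2];S=hsv[...,1]
print("worktop",im[250,160],"lid",im[235,170],"rail",im[int(265/1.5),int(470/1.5)])
m=((V>195)&(S<30)).astype(np.uint8)
roi=np.zeros_like(m); roi[185:255,130:215]=1
k=(m*roi); c=max(cv2.findContours(k,0,1)[0],key=cv2.contourArea)
P=ray("top",c[:,0,:].astype(float),0.053)[:,:2]
r=cv2.minAreaRect((P*1000).astype(np.float32)); print("tub rect",r, cv2.boxPoints(r).round(1).tolist(), cv2.contourArea(c))
# scene check
sm=np.load("scene0.npy"); hs=cv2.cvtColor(sm,cv2.COLOR_RGB2HSV)
# rails: per-column bright band near expected line
def rail(u0,v0,u1,v1):
    pts=[]
    for u in np.arange(u0,u1):
        v=v0+(v1-v0)*(u-u0)/(u1-u0); vs=np.arange(int(v)-6,int(v)+7)
        w=im[vs,int(u)].astype(float).mean(1); b=(w>np.median(w)+12)
        w2=np.clip(w-np.median(w)-8,0,None)
        if w2.sum()>30: pts.append((u,(w2*vs).sum()/w2.sum()))
    P=ray("top",np.array(pts),0.064)[:,:2]; l=cv2.fitLine(P.astype(np.float32),cv2.DIST_HUBER,0,.01,.01).ravel()
    if l[1]>0:l[:2]*=-1
    print("rail",len(pts),l.round(4),np.degrees(np.arctan2(l[1],l[0])));return l
L=rail(420/1.5,272/1.5,575/1.5,251/1.5);R=rail(430/1.5,352/1.5,590/1.5,331/1.5)
rail(352/1.5,261/1.5,400/1.5,272/1.5);rail(370/1.5,386/1.5,415/1.5,357/1.5)
for n,(u,v),z in [("throatL",(407,274),.064),("throatR",(422,352),.064),("mouthL",(343,260),.064),("mouthR",(361,393),.064),("endL",(590,250),.064),("endR",(604,329),.064),("plate top",(523,273),.061),("plate bot",(530,326),.061),("timer",(296,210),.066),("jar",(482,205),.097),("roll",(529,389),.032)]:
    print(n,ray("top",[(u/1.5,v/1.5)],z)[0].round(3))
big=cv2.resize(im[150:270,125:415,::-1],None,fx=2.7,fy=2.7,interpolation=cv2.INTER_CUBIC); cv2.imwrite("pics/crop0.png",big)
E
```

```text
worktop [158 151 152] lid [204 199 203] rail [180 177 189]
tub rect ((503.8900146484375, 231.82373046875), (100.5649642944336, 145.48167419433594), 11.874232292175293) [[439.70001220703125, 292.70001220703125], [469.70001220703125, 150.3000030517578], [568.0999755859375, 171.0], [538.0999755859375, 313.3999938964844]] 2578.5
rail 102 [ 0.1259 -0.992   0.6037 -0.1288] -82.767746
rail 104 [ 0.1276 -0.9918  0.4819 -0.1287] -82.67014
rail 33 [-0.2675 -0.9636  0.5991  0.0545] -105.51684
rail 31 [ 0.4988 -0.8667  0.4381  0.0418] -60.077126
throatL [0.585 0.008 0.064]
throatR [ 0.468 -0.013  0.064]
mouthL [0.608 0.105 0.064]
mouthR [0.409 0.078 0.064]
endL [ 0.62  -0.271  0.064]
endR [ 0.499 -0.283  0.064]
plate top [ 0.586 -0.169  0.061]
plate bot [ 0.505 -0.175  0.061]
timer [0.688 0.178 0.066]
jar [ 0.682 -0.104  0.097]
roll [ 0.412 -0.176  0.032]
```

View pics/crop0.png

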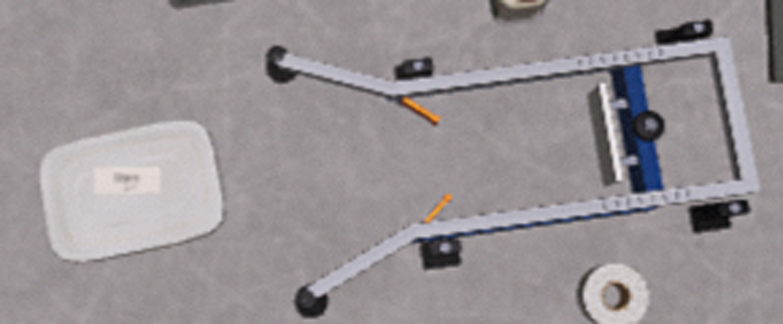

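```bash
cat >> h.py <<'E'
from scipy.spatial.transform import Rotation as Ro
d=np.array([.127,-.992,0]); d/=np.linalg.norm(d); n=np.array([-d[1],d[0],0]); O=np.array([.527,-.002,0])
Rt=Ro.from_matrix(np.c_[-d,n,[0,0,-1]])
def G(s,l,z): return O+s*d+l*n+[0,0,z]
def rel(P):
    s=manip.state(); R=Ro.from_rotvec(s["tool_rot"]); p=np.array(s["tcp_pos"])
    q=p-O; print("t %.2f"%s["time"],"guide s,l,z mm",(1000*np.array([q@d,q@n,q[2]])).round(1),"F(d,n,z)",np.round([s["ft_force"]@d,s["ft_force"]@n,s["ft_force"][2]],2))
    print("turn deg",np.degrees((R.inv()*Rt).as_rotvec()).round(2))
    for x in P: print("shift cm",(R.inv().apply(x-p)*100).round(2),"dist",np.linalg.norm(x-p).round(3))
E
python3 - <<'E'
from h import *
c=np.array([.504,.232,0])-O; print("tub s,l",c@d,c@n)
rel([np.array([.55,0,.24]),G(c@d-.115,c@n,.2),G(c@d-.115,c@n,.046)])
E
```

```text
tub s,l -0.23502632105422466 0.006901334053394204
t 0.10 guide s,l,z mm [ 589.  -373.7  238.4] F(d,n,z) [-0.27 -0.14  0.28]
turn deg [-9.000e-02 -6.000e-02 -7.725e+01]
shift cm [ 51.67 -48.6   -0.08] dist 0.709
shift cm [ 57.84 -83.18   3.98] dist 1.014
shift cm [ 57.84 -83.15  19.38] dist 1.031
```

Call:
{"api": "servo_tool", "payload": {"moves": "3.6 -3.4 0 0 0 0; 7.2 -6.8 0 0 0 0; 10.8 -10.2 0 0 0 0; 14.4 -13.6 0 0 0 0; 18 -17 0 0 0 0", "grip": 4}}

```text
time: 0.6
tcp_pos: [0.3426, -0.4106, 0.239]
tool_rot: [-3.093, -0.546, 0.0]
ft_force: [1.5, 0.4, 0.5]
opening: 0.47
```

Call:
{"api": "servo_tool", "payload": {"moves": "3.6 -3.4 0 0 0 0; 7.2 -6.8 0 0 0 0; 10.8 -10.2 0 0 0 0; 14.4 -13.6 0 0 0 0; 18 -17 0 0 0 0"}}

```text
time: 1.1
tcp_pos: [0.4533, -0.1894, 0.2392]
tool_rot: [3.093, 0.546, -0.0]
ft_force: [0.2, -1.5, 0.1]
opening: 0.468
```

Call:
{"api": "servo_tool", "payload": {"moves": "3.6 -3.4 0 0 0 -8; 7.2 -6.8 0 0 0 -16; 10.8 -10.2 0 0 0 -24; 14 -13.6 0 0 0 -32; 15.7 -14.6 0 0 0 -40"}}

```text
time: 1.6
tcp_pos: [0.551, 0.0056, 0.2394]
tool_rot: [-2.708, -1.589, -0.003]
ft_force: [-0.6, -0.8, -0.2]
opening: 0.47
```

```bash
python3 - <<'E'
from h import *
rel([G(-.35,.007,.2)]); print(manip.state()["joints"].round(2),manip.state()["opening"])
E
```

```text
t 1.60 guide s,l,z mm [ -4.5  24.8 239.4] F(d,n,z) [ 0.66 -0.73 -0.2 ]
turn deg [-1.00e-02 -1.60e-01 -3.65e+01]
shift cm [ 26.71 -21.98   4.03] dist 0.348
[ 0.34  0.31 -0.52  1.81  0.17  1.07 -0.76] 0.4696385004419668
```

Call:
{"api": "servo_tool", "payload": {"moves": "3.7 -3.1 0 0 0 -8; 7.4 -6.2 0 0 0 -16; 11.1 -9.3 0 0 0 -24; 14.8 -12.4 0 0 0 -32; 18.5 -15.5 0 0 0 -36.5"}}

```text
time: 2.1
tcp_pos: [0.5079, 0.2387, 0.2391]
tool_rot: [2.087, 2.348, -0.001]
ft_force: [0.7, -0.2, -0.5]
opening: 0.469
```

```bash
python3 - <<'E'
from h import *
rel([G(-.35,.007,.2),G(-.35,.007,.046)]); print(manip.state()["joints"].round(2))
E
```

```text
t 2.10 guide s,l,z mm [-241.2   11.6  239.1] F(d,n,z) [ 0.26  0.65 -0.46]
turn deg [-0.01  0.02 -0.54]
shift cm [10.88 -0.57  3.9 ] dist 0.116
shift cm [10.88 -0.56 19.3 ] dist 0.222
[ 0.05  0.37 -0.72  1.78  0.27  1.1  -0.65]
```

Call:
{"api": "servo_tool", "payload": {"moves": "4 0 0 0 0 -0.5; 8 -0.5 2 0 0 -0.5; 11 -0.6 5 0 0 -0.5; 11 -0.6 9 0 0 -0.5; 11 -0.6 12 0 0 -0.5"}}

```text
time: 2.6
tcp_pos: [0.4886, 0.3465, 0.1168]
tool_rot: [-2.077, -2.356, 0.004]
ft_force: [0.3, -1.3, -0.2]
opening: 0.467
```

Call:
{"api": "servo_tool", "payload": {"moves": "0 0 2.5 0 0 0; 0 0 5 0 0 0; 0 0 7 0 0 0; 0 0 7.3 0 0 0; 0 0 7.3 0 0 0"}}

```text
time: 3.1
tcp_pos: [0.4898, 0.3457, 0.0458]
tool_rot: [-2.08, -2.353, 0.002]
ft_force: [-0.1, -0.4, 0.6]
opening: 0.471
```

```bash
python3 - <<'E'
from h import *
rel([G(-.24,.007,.046)]); print(manip.state()["joints"].round(2))
cv2.imwrite("pics/s1.png",cv2.resize(read_camera("scene")[...,::-1],None,fx=1.5,fy=1.5))
E
```

```text
t 3.10 guide s,l,z mm [-349.6    7.3   45.8] F(d,n,z) [ 0.41 -0.18  0.6 ]
turn deg [-0.07  0.03 -0.25]
shift cm [-1.096e+01  2.000e-02 -1.000e-02] dist 0.11
[-0.25  0.66 -0.61  1.85  0.51  0.8  -1.  ]
```

View pics/s1.png

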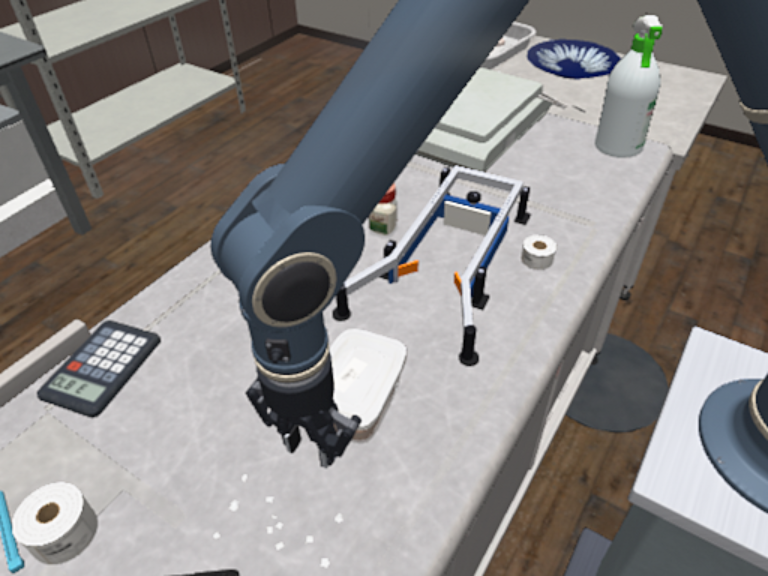

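Call:
{"api": "servo_tool", "payload": {"moves": "-1 0 0 0 0 0; -2 0 0 0 0 0; -3 0 0 0 0 0; -4 0 0 0 0 0; -5 0 0 0 0 0"}}

```text
time: 3.65
tcp_pos: [0.4969, 0.2963, 0.047]
tool_rot: [-2.081, -2.354, -0.004]
ft_force: [-0.3, 3.8, 1.4]
opening: 0.469
```

Call:
{"api": "servo_tool", "payload": {"moves": "-1 0 0 0 0 0; -2 0 0 0 0 0; -3 -0.1 0 0 0 0; -4 -0.2 0 0 0 0; -5 -0.3 0 0 0 0"}}

```text
time: 4.15
tcp_pos: [0.4997, 0.2465, 0.0468]
tool_rot: [-2.08, -2.354, -0.003]
ft_force: [0.6, 5.7, 4.1]
opening: 0.467
```

```bash
python3 - <<'E'
from h import *
rel([G(-.185,0,.046)])
im=read_camera("top");np.save("t2.npy",im)
cv2.imwrite("pics/t2.png",cv2.resize(im[140:290,120:420,::-1],None,fx=2.6,fy=2.6,interpolation=cv2.INTER_CUBIC))
E
```

```text
t 4.15 guide s,l,z mm [-250.     4.5   46.8] F(d,n,z) [-5.62  1.32  4.08]
turn deg [ 0.08 -0.09 -0.22]
shift cm [-6.5  -0.42  0.07] dist 0.065
```

View pics/t2.png

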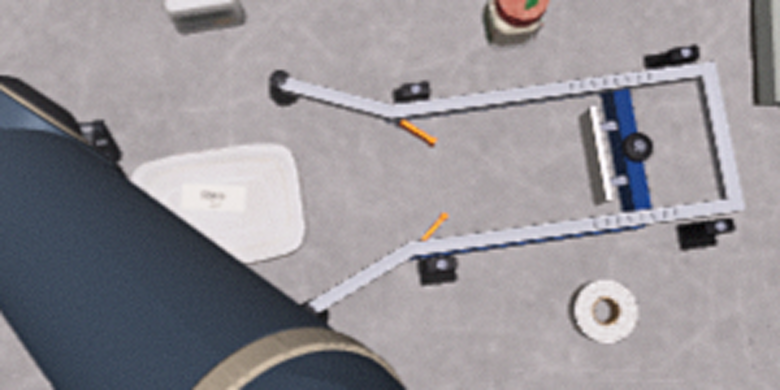

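Tub has its front end at crop (300,200), square-looking, rear hidden by the arm. Measuring its front edge and top side numerically.

```bash
python3 - <<'E'
from h import *
im=np.load("t2.npy"); hsv=cv2.cvtColor(im,cv2.COLOR_RGB2HSV)
m=((hsv[...,2]>185)&(hsv[...,1]<30)).astype(np.uint8)
r=np.zeros_like(m); r[190:245,165:240]=1
c=max(cv2.findContours(m*r,0,1)[0],key=cv2.contourArea)
P=ray("top",c[:,0,:].astype(float),.053)-O
s,l=P@d,P@n
print("s max",s.max(),"l range",l.min(),l.max())
f=(s>s.max()-.012)&(abs(l-.0)<.03); a=np.polyfit(l[f],s[f],1); print("front s=%.4f slope deg %.2f"%(a[1],np.degrees(np.arctan(a[0]))),f.sum())
f=(l>l.max()-.012)&(s>s.max()-.11)&(s<s.max()-.03); a=np.polyfit(s[f],l[f],1); print("left l at front %.4f slope deg %.2f"%(np.polyval(a,s.max()-.03),np.degrees(np.arctan(a[0]))),f.sum())
f=(l<l.min()+.012)&(s<s.max()-.02);print(np.c_[s[f],l[f]].round(3).tolist())
E
```

```text
s max -0.09284372600925077 l range -0.05188943500168334 0.059737008213776324
front s=-0.0943 slope deg -0.62 26
left l at front 0.0529 slope deg 2.26 38
[[-0.162, -0.04], [-0.16, -0.04], [-0.158, -0.043], [-0.156, -0.045], [-0.154, -0.046], [-0.152, -0.048], [-0.15, -0.051], [-0.148, -0.051], [-0.146, -0.051], [-0.143, -0.052], [-0.141, -0.052], [-0.139, -0.05], [-0.136, -0.05], [-0.134, -0.051], [-0.132, -0.051], [-0.13, -0.051], [-0.127, -0.049], [-0.125, -0.05], [-0.123, -0.05], [-0.12, -0.048], [-0.118, -0.048], [-0.116, -0.049], [-0.114, -0.049]]
```

Call:
{"api": "servo_tool", "payload": {"moves": "-1 -0.1 0 0 0 0; -2 -0.2 0 0 0 0; -3 -0.3 0 0 0 0; -4 -0.3 0 0 0 0; -5 -0.3 0 0 0 0"}}

```text
time: 4.7
tcp_pos: [0.5024, 0.1956, 0.0463]
tool_rot: [-2.081, -2.353, 0.0]
ft_force: [0.0, 5.4, 3.1]
opening: 0.47
```

Call:
{"api": "servo_tool", "payload": {"moves": "-1 0 0 0 0 0; -2 0 0 0 0 0; -3 0 0 0 0 0; -4 0 0 0 0 0; -5 0 0 0 0 0"}}

```text
time: 5.2
tcp_pos: [0.5086, 0.1459, 0.0463]
tool_rot: [-2.081, -2.353, 0.0]
ft_force: [-0.5, 4.1, 3.0]
opening: 0.473
```

```bash
python3 - <<'E'
from h import *
rel([G(-.10,0,.046)])
im=read_camera("top");np.save("t3.npy",im)
cv2.imwrite("pics/t3.png",cv2.resize(im[140:290,120:420,::-1],None,fx=2.6,fy=2.6,interpolation=cv2.INTER_CUBIC))
E
```

```text
t 5.20 guide s,l,z mm [-149.1    0.6   46.3] F(d,n,z) [-4.18  0.02  3.  ]
turn deg [-0.01 -0.01 -0.26]
shift cm [-4.91 -0.04  0.03] dist 0.049
```

View pics/t3.png

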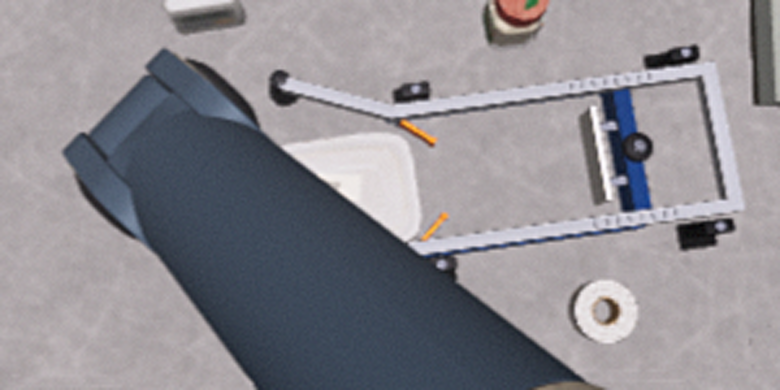

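Tub's nose is in the throat at crop (417,185), and its top edge sits about 11 px below the rail, slightly off to the -y side. Measuring.

```bash
python3 - <<'E'
from h import *
im=np.load("t3.npy"); hsv=cv2.cvtColor(im,cv2.COLOR_RGB2HSV)
m=((hsv[...,2]>188)&(hsv[...,1]<22)).astype(np.uint8)
r=np.zeros_like(m); r[188:240,225:284]=1
c=max(cv2.findContours(m*r,0,1)[0],key=cv2.contourArea)
P=ray("top",c[:,0,:].astype(float),.053)-O
s,l=P@d,P@n
print("s max",s.max(),"l range",l.min(),l.max())
f=(s>s.max()-.012)&(abs(l)<.03); a=np.polyfit(l[f],s[f],1); print("front s=%.4f slope %.2f"%(a[1],np.degrees(np.arctan(a[0]))),f.sum())
f=(l>l.max()-.012)&(s<s.max()-.025); a=np.polyfit(s[f],l[f],1); print("left l %.4f slope %.2f"%(np.polyval(a,s.max()-.03),np.degrees(np.arctan(a[0]))),f.sum())
f=l<-.03; print(np.c_[s[f],l[f]].round(3).tolist())
E
```

```text
s max 0.009352975081172906 l range -0.052237833993915544 0.04686911634139333
front s=0.0080 slope -1.02 26
left l 0.0459 slope 1.30 43
[[-0.029, -0.031], [-0.027, -0.034], [-0.025, -0.036], [-0.023, -0.036], [-0.021, -0.039], [-0.019, -0.041], [-0.017, -0.044], [-0.015, -0.044], [-0.013, -0.047], [-0.011, -0.049], [-0.009, -0.052], [-0.007, -0.052], [-0.005, -0.05], [-0.002, -0.048], [0.0, -0.049], [0.003, -0.047], [0.005, -0.045], [0.006, -0.043], [0.006, -0.04], [0.006, -0.038], [0.007, -0.036], [0.009, -0.034], [0.007, -0.031]]
```

Call:
{"api": "servo_tool", "payload": {"moves": "-0.6 0.1 0 0 0 0; -1.2 0.2 0 0 0 0; -1.8 0.3 0 0 0 0; -2.4 0.3 0 0 0 0; -3 0.3 0 0 0 0"}}

```text
time: 5.75
tcp_pos: [0.5154, 0.1179, 0.0462]
tool_rot: [-2.079, -2.354, -0.002]
ft_force: [0.0, 7.0, 0.1]
opening: 0.472
```

Call:
{"api": "servo_tool", "payload": {"moves": "-0.6 0 0 0 0 0; -1.2 0 0 0 0 0; -1.8 0 0 0 0 0; -2.4 0 0 0 0 0; -3 0 0 0 0 0"}}

```text
time: 6.25
tcp_pos: [0.5192, 0.0886, 0.0463]
tool_rot: [-2.079, -2.354, -0.004]
ft_force: [-0.4, 6.6, 0.5]
opening: 0.468
```

```bash
python3 - <<'E'
from h import *
rel([])
E
```

```text
t 6.25 guide s,l,z mm [-90.9   3.7  46.3] F(d,n,z) [-6.64  0.49  0.48]
turn deg [ 0.06 -0.13 -0.18]
```

Call:
{"api": "servo_tool", "payload": {"moves": "-0.6 0 0 0 0 0; -1.2 0 0 0 0 0; -1.8 -0.1 0 0 0 0; -2.4 -0.1 0 0 0 0; -3 -0.1 0 0 0 0"}}

```text
time: 6.75
tcp_pos: [0.5225, 0.0588, 0.0464]
tool_rot: [-2.079, -2.355, -0.005]
ft_force: [2.2, 7.8, -0.0]
opening: 0.469
```

Call:
{"api": "servo_tool", "payload": {"moves": "-0.6 0 0 0 0 0; -1.2 0 0 0 0 0; -1.8 -0.1 0 0 0 0; -2.4 -0.1 0 0 0 0; -3 -0.1 0 0 0 0"}}

```text
time: 7.25
tcp_pos: [0.5258, 0.0298, 0.0467]
tool_rot: [2.078, 2.356, 0.008]
ft_force: [3.1, 8.9, 1.0]
opening: 0.467
```

Call:
{"api": "servo_tool", "payload": {"moves": "-0.5 0 0 0 0 0; -1 0 0 0 0 0; -1.5 0 0 0 0 0; -2 -0.1 0 0 0 0; -2.5 -0.1 0 0 0 0"}}

```text
time: 7.75
tcp_pos: [0.5285, 0.005, 0.0468]
tool_rot: [2.077, 2.355, 0.01]
ft_force: [4.6, 8.9, -0.0]
opening: 0.47
```

```bash
python3 - <<'E'
from h import *
rel([])
im=read_camera("top");np.save("t4.npy",im)
a=im[140:290,220:420,::-1];b=read_camera("scene")[90:290,200:400,::-1]
cv2.imwrite("pics/t4.png",np.hstack([cv2.resize(a,(533,400)),cv2.resize(b,(266,266))[:,:] if 0 else cv2.resize(b,(400,400))])[:, :800] if 0 else cv2.resize(a,(800,600)))
E
```

```text
t 7.75 guide s,l,z mm [-6.8  2.4 46.8] F(d,n,z) [-8.27  5.74 -0.02]
turn deg [ 0.32 -0.2  -0.11]
```

View pics/t4.png

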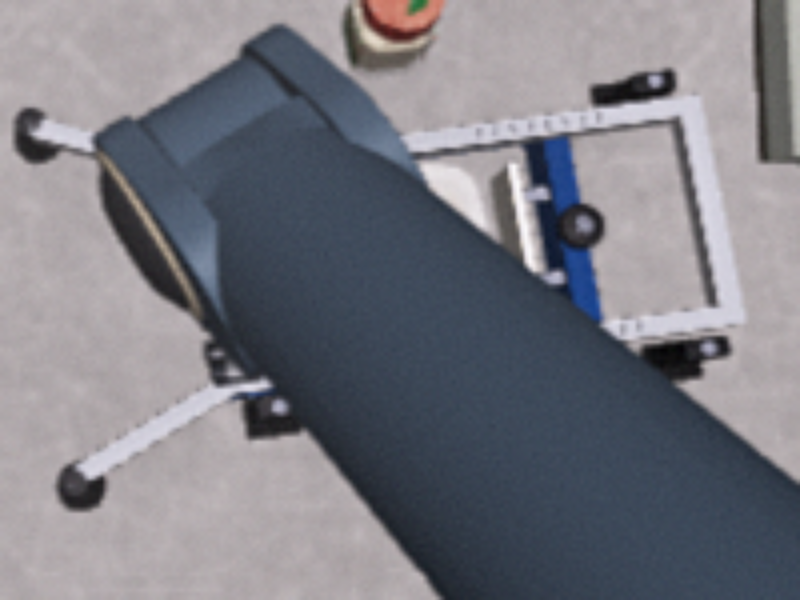

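Tub front at (487,215), plate at about (515,215): ~15-17 mm still to go. Relieving the side force and going on in finer steps.

Call:
{"api": "servo_tool", "payload": {"moves": "-0.3 0.1 0 0 0 0; -0.6 0.2 0 0 0 0; -0.8 0.2 0 0 0 0; -1 0.2 0 0 0 0; -1.2 0.2 0 0 0 0"}}

```text
time: 8.35
tcp_pos: [0.5295, -0.0084, 0.0462]
tool_rot: [-2.079, -2.354, -0.0]
ft_force: [0.1, 5.5, 2.6]
opening: 0.469
```

Call:
{"api": "servo_tool", "payload": {"moves": "-0.1 0 0 0 0 0; -0.2 0 0 0 0 0; -0.3 0 0 0 0 0; -0.4 0 0 0 0 0"}}

```text
time: 8.75
tcp_pos: [0.5301, -0.0118, 0.0462]
tool_rot: [-2.079, -2.353, -0.002]
ft_force: [0.3, 7.6, 1.9]
opening: 0.47
```

Call:
{"api": "servo_tool", "payload": {"moves": "-0.1 0 0 0 0 0; -0.2 0 0 0 0 0; -0.3 0 0 0 0 0; -0.4 0 0 0 0 0"}}

```text
time: 9.15
tcp_pos: [0.5305, -0.0154, 0.0462]
tool_rot: [-2.079, -2.354, -0.002]
ft_force: [1.3, 8.6, 2.3]
opening: 0.467
```

```bash
python3 - <<'E'
from h import *
rel([])
E
```

```text
t 9.15 guide s,l,z mm [13.8  1.7 46.2] F(d,n,z) [-8.41  2.38  2.28]
turn deg [-0.01 -0.11 -0.19]
```

Call:
{"api": "servo_tool", "payload": {"moves": "-0.1 0 0 0 0 0; -0.2 0 0 0 0 0; -0.3 0 0 0 0 0; -0.3 0 0 0 0 0"}}

```text
time: 9.55
tcp_pos: [0.5307, -0.0188, 0.0461]
tool_rot: [-2.079, -2.353, -0.001]
ft_force: [0.6, 6.0, 0.7]
opening: 0.469
```

Call:
{"api": "servo_tool", "payload": {"moves": "-0.1 0 0 0 0 0; -0.2 0 0 0 0 0; -0.3 0 0 0 0 0; -0.3 0 0 0 0 0"}}

```text
time: 9.95
tcp_pos: [0.5306, -0.0208, 0.0461]
tool_rot: [-2.078, -2.353, -0.001]
ft_force: [-1.0, 8.5, 2.7]
opening: 0.472
```

```bash
python3 - <<'E'
from h import *
rel([])
im=read_camera("top")
cv2.imwrite("pics/t5.png",cv2.resize(im[140:290,220:420,::-1],(800,600)))
E
```

```text
t 9.95 guide s,l,z mm [19.1  1.2 46.1] F(d,n,z) [-8.52  0.12  2.73]
turn deg [-0.07 -0.16 -0.19]
```

View pics/t5.png

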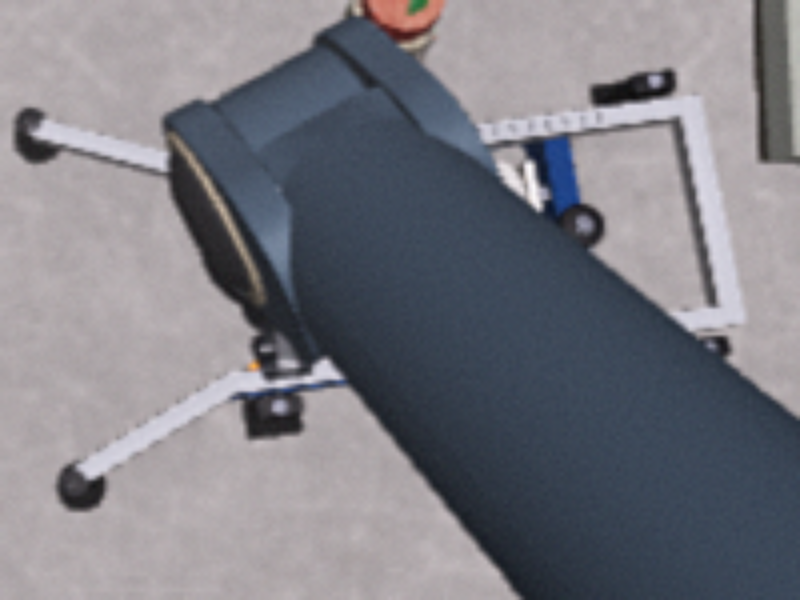

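Tub's front now seems to meet the plate near (515,175), and the plate is barely moved. Continuing by feel.

Call:
{"api": "servo_tool", "payload": {"moves": "-0.1 0 0 0 0 0; -0.2 0 0 0 0 0; -0.3 0 0 0 0 0; -0.3 0 0 0 0 0"}}

```text
time: 10.4
tcp_pos: [0.5309, -0.0233, 0.0461]
tool_rot: [-2.077, -2.353, -0.002]
ft_force: [-0.1, 9.5, 2.2]
opening: 0.472
```

Call:
{"api": "servo_tool", "payload": {"moves": "-0.1 0 0 0 0 0; -0.2 0 0 0 0 0; -0.3 0 0 0 0 0; -0.3 0 0 0 0 0"}}

```text
time: 10.8
tcp_pos: [0.5312, -0.0258, 0.0461]
tool_rot: [-2.077, -2.353, -0.002]
ft_force: [-1.4, 10.6, 2.9]
opening: 0.469
```

Call:
{"api": "servo_tool", "payload": {"moves": "-0.1 0 0 0 0 0; -0.2 0 0 0 0 0; -0.2 0 0 0 0 0"}}

```text
time: 11.1
tcp_pos: [0.5312, -0.0261, 0.0461]
tool_rot: [-2.075, -2.352, -0.005]
ft_force: [-1.8, 13.5, 2.8]
opening: 0.467
```

```bash
python3 - <<'E'
from h import *
rel([])
E
```

```text
t 11.10 guide s,l,z mm [24.5  1.1 46.1] F(d,n,z) [-13.65  -0.08   2.81]
turn deg [-0.06 -0.34 -0.11]
```

Call:
{"api": "servo_tool", "payload": {"moves": "-0.1 0 0 0 0 0; -0.1 0 0 0 0 0"}}

```text
time: 11.3
tcp_pos: [0.5313, -0.0262, 0.0462]
tool_rot: [-2.073, -2.352, -0.006]
ft_force: [-2.6, 15.6, 3.5]
opening: 0.47
```

Call:
{"api": "servo_tool", "payload": {"moves": "0.4 0 0 0 0 0; 0.8 0 0 0 0 0; 1.2 0 0 0 0 0; 1.6 0 0 0 0 0; 2.5 0 0 0 0 0"}}

```text
time: 11.8
tcp_pos: [0.5292, -0.0086, 0.0459]
tool_rot: [2.084, 2.351, -0.004]
ft_force: [-0.5, -0.3, -0.5]
opening: 0.472
```

```bash
python3 - <<'E'
from h import *
rel([])
im=read_camera("scene")
cv2.imwrite("pics/s6.png",cv2.resize(im[90:240,200:400,::-1],(800,600)))
E
```

```text
t 11.80 guide s,l,z mm [ 6.8  1.4 45.9] F(d,n,z) [ 0.22 -0.57 -0.55]
turn deg [-0.09  0.11 -0.41]
```

View pics/s6.png

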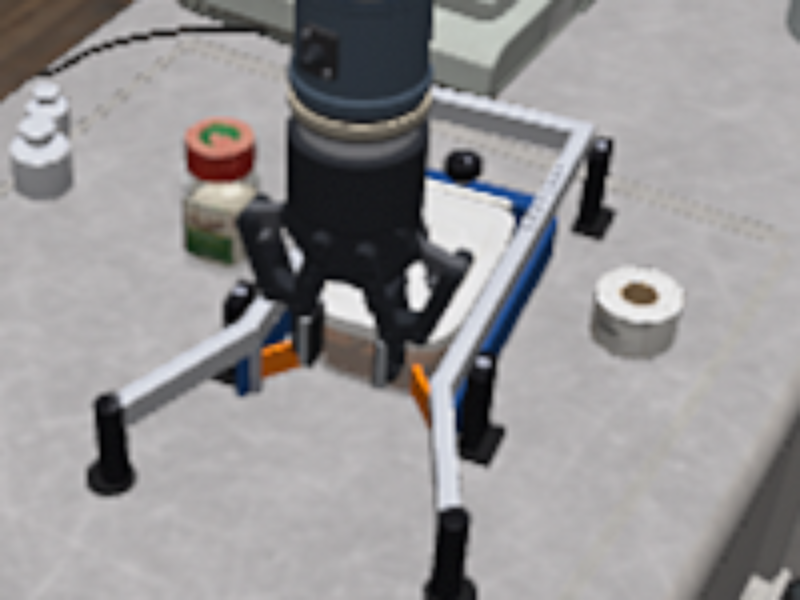

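Both orange gates show at (278,357) and (422,390), apparently sprung out behind the tub. Lifting clear and checking.

Call:
{"api": "servo_tool", "payload": {"moves": "0 0 -3 0 0 0; 0 0 -7 0 0 0; 0 0 -12 0 0 0; 0 0 -17 0 0 0; 4 0 -20 0 0 0"}}

```text
time: 12.35
tcp_pos: [0.5268, 0.0275, 0.2494]
tool_rot: [2.09, 2.338, 0.0]
ft_force: [0.9, -0.2, -1.2]
opening: 0.468
```

Call:
{"api": "servo_tool", "payload": {"moves": "5 0 0 0 0 0; 10 0 0 0 0 0; 15 0 0 0 0 0; 20 0 0 0 0 0; 25 0 0 0 0 0"}}

```text
time: 12.85
tcp_pos: [0.4936, 0.2822, 0.2462]
tool_rot: [2.081, 2.352, -0.001]
ft_force: [1.2, 0.5, 0.5]
opening: 0.466
```

```bash
python3 - <<'E'
from h import *
rel([])
im=read_camera("top");np.save("t7.npy",im); a=cv2.resize(im[140:290,220:420,::-1],(800,600),interpolation=cv2.INTER_CUBIC)
cv2.imwrite("pics/t7.png",a)
for k in("top0.npy","t7.npy"):
    i=np.load(k);h=cv2.cvtColor(i,cv2.COLOR_RGB2HSV)
    m=((h[...,0]>6)&(h[...,0]<22)&(h[...,1]>170)).astype(np.uint8); m[:165]=0;m[250:]=0;m[:,:250]=0;m[:,330:]=0
    for c in cv2.findContours(m,0,2)[0]:
        if len(c)>3:
            P=ray("top",c[:,0,:].astype(float),.036)-O;s,l=P@d,P@n; f=cv2.fitLine(np.c_[s,l].astype(np.float32),2,0,.01,.01).ravel()
            print(k,"gate s %.3f..%.3f l %.3f..%.3f ang %.1f"%(s.min(),s.max(),l.min(),l.max(),np.degrees(np.arctan(f[1]/f[0]))))
h=cv2.cvtColor(im,cv2.COLOR_RGB2HSV); m=((h[...,2]>188)&(h[...,1]<22)).astype(np.uint8);m[:178]=0;m[240:]=0;m[:,:280]=0;m[:,352:]=0
c=max(cv2.findContours(m,0,2)[0],key=cv2.contourArea);P=ray("top",c[:,0,:].astype(float),.053)-O
print(cv2.minAreaRect((np.c_[P@d,P@n]*1000).astype(np.float32)))
E
```

```text
t 12.85 guide s,l,z mm [-286.1    2.9  246.2] F(d,n,z) [-0.39  1.23  0.51]
turn deg [ 0.01  0.08 -0.3 ]
top0.npy gate s 0.010..0.031 l -0.051..-0.033 ang 39.5
top0.npy gate s 0.004..0.030 l 0.033..0.056 ang -40.0
t7.npy gate s 0.010..0.029 l -0.051..-0.035 ang 39.4
t7.npy gate s 0.004..0.028 l 0.033..0.054 ang -40.4
((104.16539764404297, -0.7886543273925781), (102.43492126464844, 151.6903839111328), 89.25817108154297)
```

View pics/t7.png

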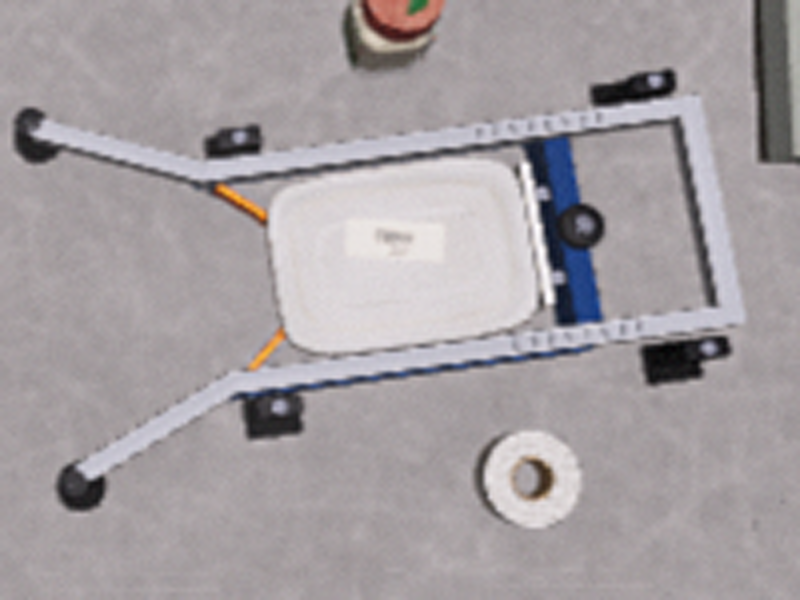

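The tub is seated between the gates, with tips at (267,216) and (285,333) just behind its rear edge. The plate is at (537,235), visibly pressed back from its relaxed position. Handing in.

```bash
python3 -c "
from h import *
ticket.hand_in()"
```

```text
the job is handed in; nothing more can be done
```

I pushed the tub into the guide with two part-open fingers at lid-edge height, easing it through the throat. I felt it meet the sprung stop and pressed on to the stop's hard end. The peak force I read was about 16 N, against the 45 N limit. I then backed off, lifted clear and handed in at about 13 s.

The last camera check, with the arm well away, showed:
- **Tub:** its centre is about 104 mm past the throat and 0.8 mm off the middle line. It is within about 1° of square and looks flat in the pictures, though I had no direct reading of tilt or height.
- **Gates:** both are back at about 40°, their relaxed angle, just behind the tub.
- **Stop plate:** it is pressed back about 5–6 mm. I judged this by eye from the pictures; it was not measured directly.
- **Other items:** the salt jar and label roll look unmoved in the final picture. The timer was outside it, but was where it started in a top view taken partway through the push. I did not measure any of the three at the end.

No check failed or disagreed. Gate folding on the way in was not seen directly, because the arm hid it. I infer it from the gates now standing sprung out behind the tub.

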